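# Sweep the used specimen cassettes into the trough

### The arm

A 6-joint arm with a two-finger parallel gripper is mounted at the origin on the work surface. World frame = base frame: x ahead of the robot, y to its left, z up, the work surface at z = 0. Lengths are in m, angles in rad, forces in N, time in s.
With the tool pointing down it reaches from about 0.35 to 0.975 m from the base axis. Payload 4.9 kg.
Tool frame: the origin (TCP) lies midway between the tips of the shut fingers; the grasp point (between the pads) lies 19 mm behind it; y points along the fingers, z is the direction in which the jaws open and shut, and the axes are right-handed (so a half turn about y gives the same grasp; the last joint's range is limited). The gripper opens to 85 mm and grips with 20 to 120 N. Pads are 22 mm wide; open, the fingers measure 114 mm over their backs; the gripper's body (76 mm by 85 mm) begins 54 mm behind the grasp point. The pads swing forward as they close: fully open they stand 13 mm farther back than shut.
Start: joints at [-1.368, 0.053, 1.613, -0, 1.476, -0.119], TCP at [0.198, -0.593, 0.231] pointing down, gripper open.
Joint ranges: [-3.01, 3.01], [-1.01, 2.22], [0.06, 2.58], [-1.02, 4.17], [0.09, 2.62], [-3.14, 3.14]. Speed limits (rad/s): [2.57, 2.57, 3.14, 3.14, 3.14, 3.14].

### API

Orientations are given as a unit quaternion [w, x, y, z].
In Python, from plant import * gives the robot as it stands.
- The arm moves only by the shell command python3 -m crank 'ROWS'. ROWS is JSON, a list that holds one entry, the list of rows, each a list of 5 numbers: the gripper command: -1 is shut, 1 is fully open, values between are in proportion, then the shift along the tool's x, y, z in cm, then the turn about the tool's y in degrees. In form: [[[jaw, dx, dy, dz, twist], ...]]. A call has 1 to 8 rows; each row shifts and turns the commanded pose from where the row before left it, along the tool's axes as they then stand; what a row does not reach is not made up. A row lasts 1/8 s, in which the tool goes at most 62.5 mm and 10.7 degrees, less where a joint would pass 70% of its speed; a pose out of reach is approached as far as the arm can. A call with a gripper value outside its range is refused whole. The fingers move at their own pace and stop on an object; the grip force is fixed at half the most. Time passes only in rows, so rows that do not move let the fingers close. It gives the time, the measured TCP pose, the force and the opening at its end, in the units of the state.
- state(): the state, without advancing time (a new reading comes with each control period).
- grab_frame(name): name is "side" or "top"; returns a dict with "frame" (420x560x3 uint8, red, green, blue), "fx", "fy", "cx", "cy" (pixels), "pose" (4x4, takes a point from camera to world coordinates). Camera axes: x right, y up, looking along -z (the intrinsics and any distortion apply to the point x, -y, -z); pixel columns grow to the right and rows downward; lengths in m; the calibration is good to about 2 mm. A picture is of the moment at which its call begins. There is no depth.
- job_done(): hands the job in, once; it reports no verdict.
The state is a dict: "time": time; "joint_pos": joint angles; "joint_vel": joint speeds; "joint_efforts": joint torques, N m; "tool_pos": TCP position; "tool_rot": TCP orientation; "contact_force": force on the tool from outside, world axes, zero at the start; "ft_torque": the same for the moment, N m; "gripper_width": opening from 0.0 (shut) to 1.0 (fully open).
Only numpy, scipy, OpenCV 4.12 (cv2) and the standard library are available. Lean on these libraries where they do the work, as an engineer would, in place of code of your own. Each camera call takes 0.05 s, during which the arm holds its last target.

### The job

Clear the used cassettes off the raised steel board on the microscope bench: with closed fingers, sweep all three flat white cassettes across the board and over its open edge, so that they drop into the trough. Push them along the surface and never pick them up. Leave the lidded jar standing where it is on the board, and do not disturb the slide box or the blue rack on the bench.

Things in the scene. Friction and masses are not known exactly. Their poses are not given: they have to be found in the camera images.
- board: Clearing board fixed to the bench, with a trough along one long edge. Flat dark steel top 55 mm above the bench, board x -104 to +100 mm, y -150 to +150 mm. At both ends (|y| 145 to 150 mm) a rim 10 mm high; the +x edge is open and drops to the bench. Origin: on the bench under the top's middle; x points away from the trough, y along it, z up; x within 63 degrees of the robot's straight ahead.
- lip (a point): Middle of the open edge over which the cassettes drop into the trough, at the height of the board's top (board x = -104 mm, 55 mm above the bench); axes as the board's.
- trough (a point): Middle of the trough's floor (board x = -139.5 mm, 5 mm above the bench); axes as the board's. Inside, the trough reaches from board x = -104 to -175 mm and over y = -145 to +145 mm; its outer wall is 5 mm thick and 60 mm high above the bench.
- cassette1: White plastic specimen cassette, a flat block 42 x 30 x 10 mm with rows of small dark slots in its top, about 18 g (varies by a third), lying flat on the board's top. Origin: centre of its underside; x runs along the 42 mm side, within about 35 degrees of the board's x; z up. It slides freely when pushed on its side.
- cassette2: White plastic specimen cassette, a flat block 42 x 30 x 10 mm with rows of small dark slots in its top, about 18 g (varies by a third), lying flat on the board's top. Origin: centre of its underside; x runs along the 42 mm side, within about 35 degrees of the board's x; z up. It slides freely when pushed on its side.
- cassette3: White plastic specimen cassette, a flat block 42 x 30 x 10 mm with rows of small dark slots in its top, about 18 g (varies by a third), lying flat on the board's top. Origin: centre of its underside; x runs along the 42 mm side, within about 35 degrees of the board's x; z up. It slides freely when pushed on its side.
- jar: Closed round specimen jar, 36 mm across, 50 mm high, 60 g, loose, upright on the board's top; to be left alone. It and the cassettes stand in a row along board y, in any order, neighbours 58 to 82 mm apart in y, each at board x = -30 to +45 mm, with nothing between any of them and the trough edge. Origin: centre of its underside; z up.
- slide_box: Closed blue slide box with grey lid, 85 x 180 x 34 mm, loose on the bench to the robot's left. Origin: centre of its underside; its y is the long side. To be left alone.
- rack: Open blue plastic rack with compartments, 90 x 200 x 45 mm, loose on the bench to the robot's right. Origin: centre of its underside; its y is the long side. To be left alone.

How it is judged:
At the end, for the whole second after the job is handed in: All three cassettes lie at rest inside the trough (origin between the trough's walls and less than 46 mm above the bench, that is, below the board's top); the jar is upright and within 15 mm of where it stood; the slide box and the rack are within 20 mm of where they were (x of cassette1 in the frame of board between -0.178 and -0.104 m and y of cassette1 in the frame of board between -0.148 and 0.148 m and z of each of cassette1, cassette2, cassette3 in the frame of board below 0.046 m and linear speed of each of cassette1, cassette2, cassette3 below 0.03 m/s and x of cassette2 in the frame of board between -0.178 and -0.104 m and y of cassette2 in the frame of board between -0.148 and 0.148 m and x of cassette3 in the frame of board between -0.178 and -0.104 m and y of cassette3 in the frame of board between -0.148 and 0.148 m and distance of jar from where it was at the start of the episode below 0.015 m and angle between jar's own z axis and vertical below 0.2 rad and distance of each of slide_box, rack from where it was at the start of the episode below 0.02 m); the robot touches nothing.
It fails at once if a cassette is picked up: it rises more than 22 mm above the board's top (z of any of cassette1, cassette2, cassette3 in the frame of board above 0.077 m).
It fails at once if the jar is shifted by more than 15 mm or tipped (distance of jar from where it was at the start of the episode above 0.015 m or angle between jar's own z axis and vertical above 0.2 rad).
It fails at once if the slide box or the blue rack is shifted by more than 20 mm (distance of any of slide_box, rack from where it was at the start of the episode above 0.02 m).
It also fails if it takes over 56 s, if anything falls off the work surface, if the arm or the gripper's body presses on something with over 40 N, if the wrist force passes 120 N, or if a joint passes its speed limit or range.

## Working session

There is one attempt and no reset: what is moved stays moved. The work goes in short steps, Python scripts to look and compute and a shell command to move; the robot and the scene stay as the last step left them, time stands still between calls to the robot, and variables do not carry over. Pictures are saved under pics/ and viewed, and the job is handed in when it is done.

```bash
mkdir -p pics; ls
python3 - <<'E'
from plant import *
import cv2,numpy as np
s=state();print({k:np.round(s[k],3).tolist() for k in ("time","tool_pos","tool_rot","contact_force","gripper_width")})
for n in("top","side"):
    f=grab_frame(n);cv2.imwrite(f"pics/{n}0.png",f["frame"][:,:,::-1]);np.savez(f"pics/{n}0.npz",**f)
    print(n,f["fx"],f["fy"],f["cx"],f["cy"],[k for k in f],np.round(f["pose"],3).tolist())
E
```

```text
pics
{'time': 0.0, 'tool_pos': [0.198, -0.592, 0.23], 'tool_rot': [0.113, -0.113, 0.699, -0.697], 'contact_force': [0.211, -0.105, 0.829], 'gripper_width': 1.001}
top 504.2405329672453 504.2405329672453 283.1860881419351 206.93337718853385 ['frame', 'fx', 'fy', 'cx', 'cy', 'pose'] [[0.048, 0.978, -0.202, 0.232], [-0.999, 0.048, -0.006, -0.037], [0.004, 0.202, 0.979, 1.572], [0.0, 0.0, 0.0, 1.0]]
side 519.7766835850618 519.7766835850618 267.24639858198174 207.64310082988933 ['frame', 'fx', 'fy', 'cx', 'cy', 'pose'] [[-0.996, 0.052, -0.069, 0.451], [-0.085, -0.755, 0.65, 0.825], [-0.018, 0.654, 0.757, 1.038], [0.0, 0.0, 0.0, 1.0]]
```

View pics/top0.png

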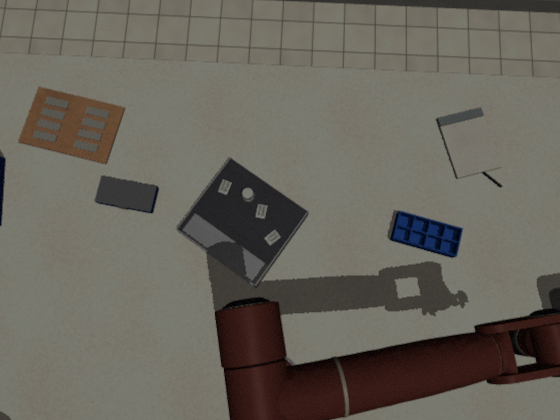

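View pics/side0.png

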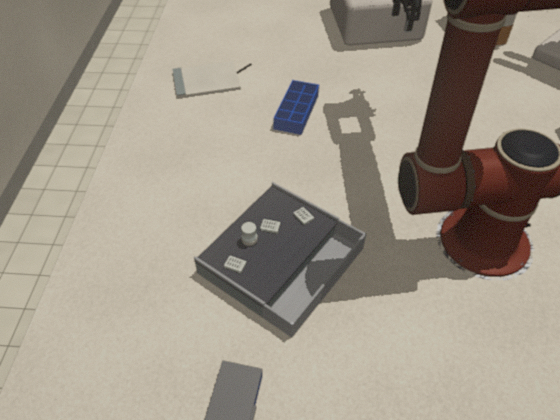

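Top view: board outline (232,158)-(307,212)-(256,285)-(178,230), with the trough at its lower left. Cassettes are near (225,187), (262,211) and (272,237), and the jar is near (248,195). Next I'll measure them.

```bash
cat > h.py <<'E'
import numpy as np,cv2
def ray(f,u,v):
    P=f["pose"];d=np.array([(u-f["cx"])/f["fx"],-(v-f["cy"])/f["fy"],-1.]);return P[:3,3],P[:3,:3]@d
def onz(f,u,v,z):
    o,d=ray(f,u,v);return o+d*(z-o[2])/d[2]
def proj(f,p):
    P=f["pose"];c=P[:3,:3].T@(np.asarray(p)-P[:3,3]);return np.array([f["cx"]-f["fx"]*c[0]/c[2],f["cy"]+f["fy"]*c[1]/c[2]])
E
python3 - <<'E'
from h import *
for n,roi in(("top",(195,165,310,270)),("side",(200,180,350,300))):
    f=dict(np.load(f"pics/{n}0.npz"));im=f["frame"]
    x0,y0,x1,y1=roi
    hsv=cv2.cvtColor(im,cv2.COLOR_RGB2HSV)
    m=((hsv[:,:,2]>115)).astype(np.uint8);k=np.zeros_like(m);k[y0:y1,x0:x1]=1;m*=k
    m=cv2.morphologyEx(m,cv2.MORPH_CLOSE,np.ones((3,3)))
    for c in cv2.findContours(m,0,2)[0]:
        a=cv2.contourArea(c)
        if a<40 or a>600:continue
        r=cv2.minAreaRect(c);M=cv2.moments(c);u,v=M["m10"]/a,M["m01"]/a
        b=np.array([onz(f,*q,0.065)[:2] for q in cv2.boxPoints(r)])
        e1,e2=b[1]-b[0],b[2]-b[1]
        e=e1 if np.linalg.norm(e1)>np.linalg.norm(e2) else e2
        print(n,a,np.round((u,v),1),"w@.065",np.round(onz(f,u,v,.065)[:2],4),"sides",np.round([np.linalg.norm(e1),np.linalg.norm(e2)],3),"ang",np.round(np.degrees(np.arctan2(e[1],e[0])),0)%180)
    big=cv2.resize(im[y0-30:y1+30,x0-30:x1+30],None,fx=4 if n=="top" else 3.2,fy=4 if n=="top" else 3.2,interpolation=cv2.INTER_CUBIC)[:590,:790]
    cv2.imwrite(f"pics/{n}0z.png",cv2.convertScaleAbs(big[:,:,::-1],alpha=1.5))
E
```

```text
top 205.5 [199.8 259.1] w@.065 [0.3725 0.2135] sides [0.072 0.033] ang 5.0
top 52.0 [247.  192.8] w@.065 [0.5823 0.0854] sides [0.025 0.025] ang 3.0
top 424.0 [203.5 176.1] w@.065 [0.6287 0.2229] sides [0.078 0.108] ang 4.0
side 362.5 [211.  291.6] w@.065 [0.6419 0.2385] sides [0.059 0.074] ang 4.0
side 208.5 [341.6 288.5] w@.065 [0.3593 0.2096] sides [0.069 0.042] ang 90.0
side 504.0 [298.5 289.4] w@.065 [0.4524 0.2189] sides [0.104 0.063] ang 57.0
side 124.0 [229.1 279.7] w@.065 [0.6065 0.2052] sides [0.007 0.174] ang 147.0
side 211.0 [234.7 263.2] w@.065 [0.5998 0.1605] sides [0.034 0.048] ang 161.0
side 446.5 [332.1 250.4] w@.065 [0.3802 0.1089] sides [0.091 0.058] ang 57.0
side 180.0 [249.4 230.3] w@.065 [0.5765 0.0635] sides [0.036 0.066] ang 111.0
side 174.5 [269.7 225. ] w@.065 [0.5296 0.0441] sides [0.034 0.045] ang 171.0
side 172.0 [303.4 214.7] w@.065 [0.4502 0.006 ] sides [0.035 0.052] ang 130.0
```

View pics/top0z.png

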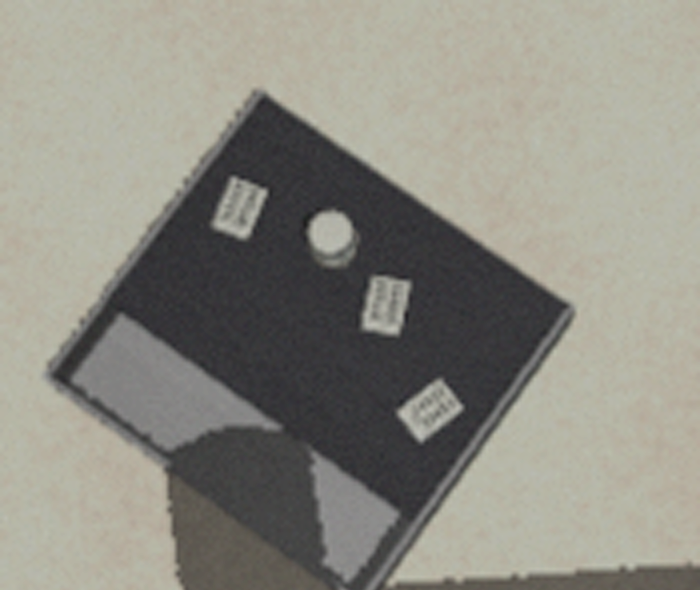

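View pics/side0z.png

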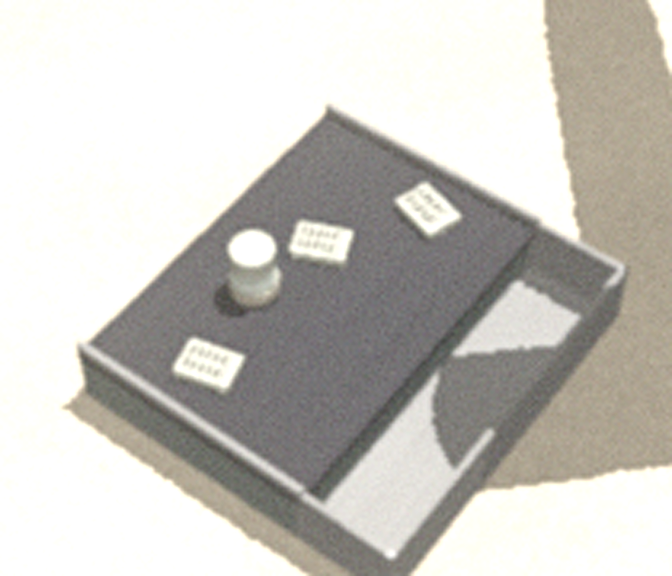

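Run:
```python
from h import *
f=dict(np.load("pics/top0.npz"));im=f["frame"];g=dict(np.load("pics/side0.npz"))
t=lambda x,y:(165+x/4-.4,135+y/4-.4)
s=lambda x,y:(170+x/3.2-.4,150+y/3.2-.4)
A=[onz(f,*t(*p),.055)[:2] for p in((120,313),(402,515))]
B=[onz(f,*t(*p),.055)[:2] for p in((262,95),(573,308))]
As=[onz(g,*s(*p),.055)[:2] for p in((318,495),(530,235))]
for n,e in(("lip top",A),("back top",B),("lip side",As)):
    d=e[0]-e[1];print(n,np.round(e,4).tolist(),np.linalg.norm(d),np.degrees(np.arctan2(d[1],d[0])))
d=(A[0]-A[1]);th=np.arctan2(d[1],d[0])-np.pi/2
d2=B[0]-B[1];th2=np.arctan2(d2[1],d2[0])-np.pi/2
yaw=(th+th2)/2
ex=np.array([np.cos(yaw),np.sin(yaw)]);ey=np.array([-ex[1],ex[0]])
print("yaw",np.degrees(yaw),"x lip",[float(ex@p) for p in A+As],"x back",[float(ex@p) for p in B],"y ends",[float(ey@p) for p in A+B+As])
x_l=np.mean([ex@p for p in A+As]);y_m=np.mean([ey@p for p in A+B])
for n,ff,pts in(("top",f,[(225,187),(262,211),(272,237)]),("side",g,[(234.7,263.2),(269.7,225),(303.4,214.7)])):
  gray=cv2.cvtColor(ff["frame"],cv2.COLOR_RGB2GRAY)
  for u,v in pts:
    r=13 if n=="top" else 20
    x0,y0=int(u)-r,int(v)-r;p=cv2.resize(gray[y0:y0+2*r,x0:x0+2*r],None,fx=4,fy=4,interpolation=cv2.INTER_CUBIC)
    _,m=cv2.threshold(p,0,255,cv2.THRESH_OTSU);m=cv2.morphologyEx(m,cv2.MORPH_CLOSE,np.ones((11,11)))
    c=[c for c in cv2.findContours(m,0,2)[0] if cv2.pointPolygonTest(c,(4*r,4*r),False)>=0]
    if not c: print("none");continue
    c=c[0];c=cv2.convexHull(c)
    q=np.array([onz(ff,x0+(a+.5)/4-.5,y0+(b+.5)/4-.5,.065)[:2] for a,b in c[:,0]])
    rc=cv2.minAreaRect((q*1e4).astype(np.float32));w=np.array(rc[0])/1e4
    bp=cv2.boxPoints(rc)/1e4;e1,e2=bp[1]-bp[0],bp[2]-bp[1];e=max(e1,e2,key=np.linalg.norm)
    print(n,"world",np.round(w,4),"size",np.round(np.array(rc[1])/10,1),"ang rel",np.round((np.degrees(np.arctan2(e[1],e[0])-yaw)+90)%180-90,1),"board",np.round([(ex@w-x_l-.104)*1e3,(ey@w-y_m)*1e3],1))
w=onz(f,*t(331,232),.105)[:2];print("jar top",w,[(ex@w-x_l-.104)*1e3,(ey@w-y_m)*1e3])
w=onz(g,*s(252,249),.105)[:2];print("jar side",w,[(ex@w-x_l-.104)*1e3,(ey@w-y_m)*1e3])
o=ex*(x_l+.104)+ey*y_m;print("origin",o)
```

```text
lip top [[0.5138, 0.2426], [0.37, 0.0184]] 0.2663161391868821 57.328617066363236
back top [[0.6927, 0.146], [0.5345, -0.1038]] 0.2956926469897417 57.67265574194036
lip side [[0.514, 0.2546], [0.3721, 0.0187]] 0.27529382555053034 58.963539833568355
yaw -32.4993635958482 x lip [0.3029919283880065, 0.30219236762678087, 0.29675324830576544, 0.3037814191309963] x back [0.5057295299564527, 0.5066172877868185] y ends [0.48067596026767934, 0.21436102134386334, 0.4953374040568722, 0.19964608972749495, 0.49089180142432587, 0.2156877040691135]
top world [0.5984 0.1562] size [31.8 44.4] ang rel 14.1 board [ 15.3 105.8]
top world [0.528  0.0395] size [32.  44.1] ang rel 23.2 board [ 18.6 -30.6]
top world [0.4491 0.0017] size [31.5 43.4] ang rel -16.6 board [ -27.6 -104.8]
side world [0.5998 0.1603] size [34.1 44.9] ang rel 13.5 board [ 14.3 109.9]
side world [0.5293 0.0439] size [34.5 44.5] ang rel 23.7 board [ 17.4 -26.1]
side world [0.4507 0.0059] size [32.5 45.1] ang rel -17.2 board [ -28.4 -100.4]
jar top [0.57363889 0.0811924 ] [np.float64(34.751936949630895), np.float64(29.182916180430784)]
jar side [0.57474431 0.08667812] [np.float64(32.736815790827144), np.float64(34.40349246774693)]
origin [0.5286495  0.07525148]
```

```bash
cat >> h.py <<'E'
from scipy.spatial.transform import Rotation as R
YAW=np.radians(-32.5);EX=np.array([np.cos(YAW),np.sin(YAW),0]);EY=np.array([-EX[1],EX[0],0]);O=np.array([.529,.0775,0])
def brd(p): p=np.asarray(p)-O;return np.array([EX@p,EY@p,p[2]])
def wld(x,y,z): return O+EX*x+EY*y+np.array([0,0,z])
def show(s,tgt=None):
    q=s["tool_rot"];M=R.from_quat([q[1],q[2],q[3],q[0]]).as_matrix()
    print("t",round(s["time"],2),"world",np.round(s["tool_pos"],4),"board mm",np.round(brd(s["tool_pos"])*1e3,1),"F",np.round(s["contact_force"],1),"w",round(s["gripper_width"],2))
    print("axes in board (x,y cols):",[f"{n}:{np.round([EX@M[:,i],EY@M[:,i],M[2,i]],3)}" for i,n in enumerate("xyz")])
    print("tool x angle rel board x",np.degrees(np.arctan2(EY@M[:,0],EX@M[:,0])), "j",np.round(s["joint_pos"],2))
    if tgt is not None: print("delta tool cm",np.round(M.T@(wld(*tgt)-s["tool_pos"])*100,2))
E
python3 - <<'E'
from h import *
from plant import *
show(state(),(.066,-.028,.2))
show(state(),(.0,-.2,.23))
E
```

```text
t 0.1 world [ 0.1975 -0.5924  0.2302] board mm [  80.4 -743.   230.2] F [-0.4  0.5  0.4] w 1.0
axes in board (x,y cols): ['x:[-0.63  -0.776 -0.   ]', 'y:[-0.001  0.001 -1.   ]', 'z:[ 0.776 -0.63  -0.002]']
tool x angle rel board x -129.06286077421134 j [-1.37  0.05  1.61  0.    1.48 -0.12]
delta tool cm [-54.61   3.12 -46.17]
t 0.1 world [ 0.1975 -0.5924  0.2302] board mm [  80.4 -743.   230.2] F [-0.4  0.5  0.4] w 1.0
axes in board (x,y cols): ['x:[-0.63  -0.776 -0.   ]', 'y:[-0.001  0.001 -1.   ]', 'z:[ 0.776 -0.63  -0.002]']
tool x angle rel board x -129.06286077421134 j [-1.37  0.05  1.61  0.    1.48 -0.12]
delta tool cm [-37.1    0.1  -40.46]
```

```bash
python3 -m crank '[[[-1,-4.5,0,-3.8,0],[-1,-4.5,0,-3.8,0],[-1,-4.5,0,-3.8,0],[-1,-4.5,0,-3.8,0],[-1,-4.5,0,-3.8,0],[-1,-4.5,0,-3.8,0],[-1,-4.5,0,-3.8,0],[-1,-4.5,0,-3.8,0]]]'
python3 -m crank '[[[-1,-4.5,0,-3.8,0],[-1,-4.5,0,-3.8,0],[-1,-4.5,0,-3.8,0],[-1,0,0,0,10.2],[-1,0,0,0,10.2],[-1,0,0,0,10.2],[-1,0,0,0,10.2],[-1,0,0,0,10.2]]]'
python3 - <<'E'
from h import *
from plant import *
show(state(),(.066,-.028,.12))
E
```

```text
time: 1.1
tool_pos: [0.4435, -0.1887, 0.231]
tool_rot: [-0.113, 0.113, -0.698, 0.698]
contact_force: [0.7, -0.0, -0.4]
gripper_width: -0.001
time: 2.1
tool_pos: [0.5347, -0.0397, 0.2307]
tool_rot: [0.201, -0.2, -0.678, 0.678]
contact_force: [-1.2, 0.4, 0.5]
gripper_width: -0.0
t 2.1 world [ 0.5347 -0.0397  0.2307] board mm [ 67.8 -95.8 230.7] F [-1.2  0.4  0.5] w -0.0
axes in board (x,y cols): ['x:[-1.     0.007  0.001]', 'y:[-0.001 -0.    -1.   ]', 'z:[-0.007 -1.     0.   ]']
tool x angle rel board x 179.60532858615736 j [-0.21 -0.16  1.82  0.    1.48  1.93]
delta tool cm [ 0.21 11.06 -6.78]
```

```bash
python3 -m crank '[[[-1,4.8,0,0.7,0],[-1,0,5,0,0],[-1,0,5,0,0],[-1,0,4,0,0],[-1,0,1.5,0,0],[-1,0,0,0,0]]]'
cat > look.py <<'E'
import sys
from h import *
from plant import *
show(state())
o=[]
for n,(x0,y0,x1,y1) in(("top",(165,145,325,300)),("side",(180,170,385,345))):
    f=grab_frame(n);np.savez(f"pics/{n}{sys.argv[1]}.npz",**f)
    c=cv2.resize(f["frame"][y0:y1,x0:x1,::-1],None,fx=395/(x1-x0),fy=395/(x1-x0),interpolation=cv2.INTER_CUBIC);o.append(cv2.convertScaleAbs(c[:380],alpha=1.4))
h=min(a.shape[0] for a in o);cv2.imwrite(f"pics/l{sys.argv[1]}.png",np.hstack([a[:h] for a in o]))
E
python3 look.py 1
```

```text
time: 2.85
tool_pos: [0.4903, -0.0198, 0.0757]
tool_rot: [0.199, -0.198, -0.679, 0.679]
contact_force: [0.8, 0.4, -0.3]
gripper_width: -0.002
t 2.85 world [ 0.4903 -0.0198  0.0757] board mm [  19.6 -102.9   75.7] F [ 0.8  0.4 -0.3] w -0.0
axes in board (x,y cols): ['x:[-1.     0.001  0.002]', 'y:[-0.002 -0.001 -1.   ]', 'z:[-0.001 -1.     0.001]']
tool x angle rel board x 179.93403120781073 j [-0.19 -0.12  2.05  0.    1.21  1.95]
```

View pics/l1.png

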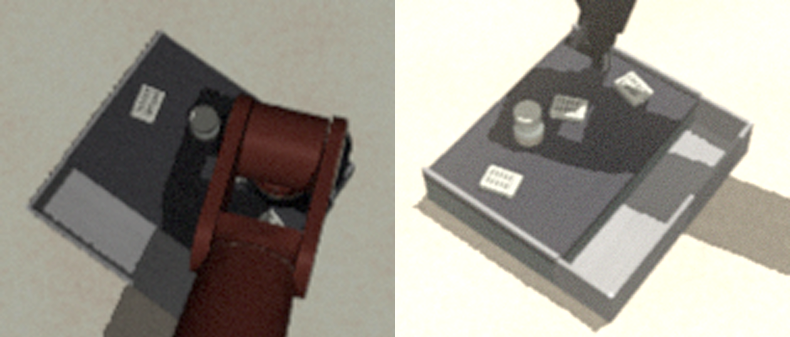

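The side view (right half) shows the fingertips near (600,65), behind the first cassette at (632,88), with clear space around them. I'll lower and push.

```bash
python3 -m crank '[[[-1,0,1.6,0,0],[-1,0,0,0,0],[-1,1,0,0,0],[-1,1,0,0,0],[-1,1,0,0,0],[-1,1,0,0,0],[-1,1,0,0,0],[-1,1,0,0,0]]]'
python3 look.py 2
```

```text
time: 3.95
tool_pos: [0.4397, 0.0128, 0.0604]
tool_rot: [-0.198, 0.198, 0.679, -0.679]
contact_force: [0.7, -0.3, 1.0]
gripper_width: 0.004
t 3.95 world [0.4397 0.0128 0.0604] board mm [ -40.5 -102.5   60.4] F [ 0.7 -0.3  1. ] w 0.0
axes in board (x,y cols): ['x:[-1.     0.001 -0.   ]', 'y:[ 0.  0. -1.]', 'z:[-0.001 -1.    -0.   ]']
tool x angle rel board x 179.9398001988741 j [-0.14 -0.23  2.18  0.    1.19  2.  ]
```

View pics/l2.png

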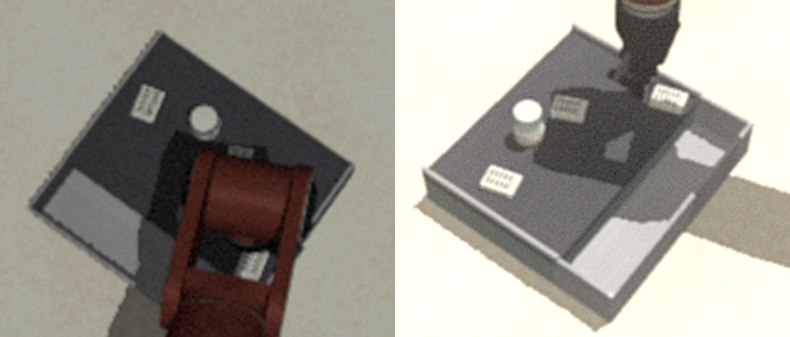

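```bash
python3 -m crank '[[[-1,0.8,0,0,0],[-1,0.8,0,0,0],[-1,0.8,0,0,0],[-1,0.8,0,0,0],[-1,0.8,0,0,0],[-1,0.8,0,0,0],[-1,0.8,0,0,0],[-1,0.8,0,0,0]]]'
python3 look.py 3
```

```text
time: 5.05
tool_pos: [0.3913, 0.0505, 0.0641]
tool_rot: [-0.195, 0.203, 0.683, -0.674]
contact_force: [11.0, 16.5, 4.5]
gripper_width: -0.002
t 5.05 world [0.3913 0.0505 0.0641] board mm [-101.6  -96.8   64.1] F [11.  16.5  4.5] w -0.0
axes in board (x,y cols): ['x:[-1.     0.003 -0.007]', 'y:[ 0.007  0.016 -1.   ]', 'z:[-0.003 -1.    -0.016]']
tool x angle rel board x 179.807706892632 j [-0.07 -0.39  2.29  0.01  1.23  2.07]
```

View pics/l3.png

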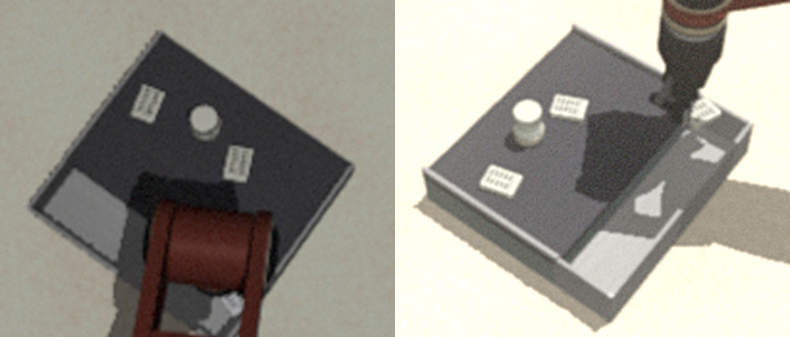

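Force is 20 N. The cassette is wedged between the fingers and the end wall over the trough, at side view (705,110). I'll back off and look again.

```bash
python3 -m crank '[[[-1,-1,0,-0.5,0],[-1,-2,0,0,0],[-1,-2,0,0,0],[-1,0,-4,0,0],[-1,-3,-6,0,0],[-1,-3,-5,0,0],[-1,0,0,-5,0],[-1,0,0,0,0]]]'
python3 look.py 4
```

```text
time: 6.15
tool_pos: [0.5075, 0.0365, 0.2067]
tool_rot: [-0.198, 0.197, 0.679, -0.679]
contact_force: [-0.2, -0.2, -0.3]
gripper_width: 0.002
t 6.15 world [0.5075 0.0365 0.2067] board mm [  3.9 -46.1 206.7] F [-0.2 -0.2 -0.3] w 0.0
axes in board (x,y cols): ['x:[-1.    -0.001  0.   ]', 'y:[-0.  0. -1.]', 'z:[ 0.001 -1.    -0.   ]']
tool x angle rel board x -179.93027801429042 j [-0.07 -0.21  1.91  0.    1.45  2.06]
```

View pics/l4.png

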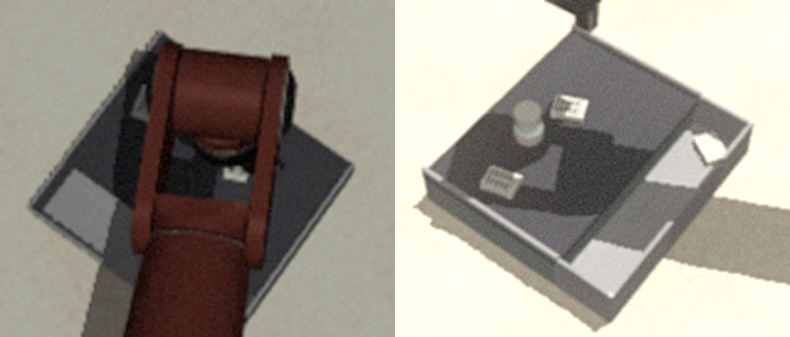

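The first cassette now lies in the trough, at side (710,148). Next is the middle one, at board (19,-30).

```bash
python3 -m crank '[[[-1,-6.1,0,-1.5,0],[-1,0,5,0,0],[-1,0,5,0,0],[-1,0,3,0,0],[-1,0,1.7,0,0],[-1,0,0,0,0]]]'
python3 look.py 5
```

```text
time: 7.0
tool_pos: [0.5651, 0.0148, 0.0584]
tool_rot: [0.199, -0.198, -0.679, 0.679]
contact_force: [0.3, 1.1, 0.7]
gripper_width: 0.003
t 7.0 world [0.5651 0.0148 0.0584] board mm [ 64.2 -33.5  58.4] F [0.3 1.1 0.7] w 0.0
axes in board (x,y cols): ['x:[-1.     0.001  0.002]', 'y:[-0.002 -0.001 -1.   ]', 'z:[-0.001 -1.     0.001]']
tool x angle rel board x 179.9141823272645 j [-0.11  0.08  1.88 -0.    1.17  2.03]
```

View pics/l5.png

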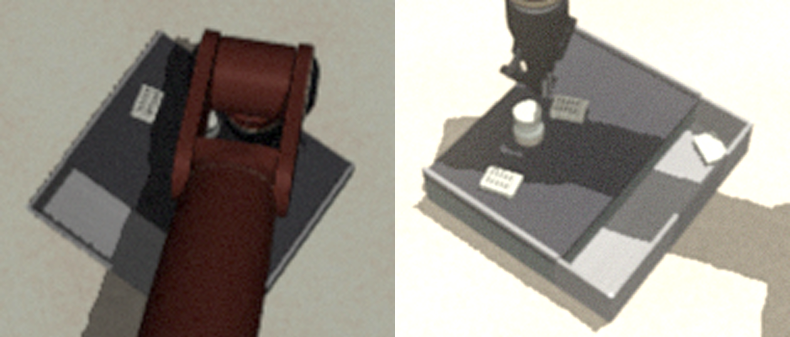

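```bash
python3 -m crank '[[[-1,0.5,0,-0.3,0],[-1,1,0,0,0],[-1,1,0,0,0],[-1,1,0,0,0],[-1,1,0,0,0],[-1,1,0,0,0],[-1,1,0,0,0],[-1,1,0,0,0]]]'
python3 look.py 6
```

```text
time: 8.1
tool_pos: [0.5039, 0.0583, 0.0592]
tool_rot: [-0.198, 0.198, 0.679, -0.679]
contact_force: [0.8, 0.3, -0.7]
gripper_width: 0.002
t 8.1 world [0.5039 0.0583 0.0592] board mm [-10.8 -29.7  59.2] F [ 0.8  0.3 -0.7] w 0.0
axes in board (x,y cols): ['x:[-1.     0.001  0.   ]', 'y:[-0.  0. -1.]', 'z:[-0.001 -1.    -0.   ]']
tool x angle rel board x 179.93523230176632 j [-0.03 -0.05  2.02  0.    1.17  2.11]
```

View pics/l6.png

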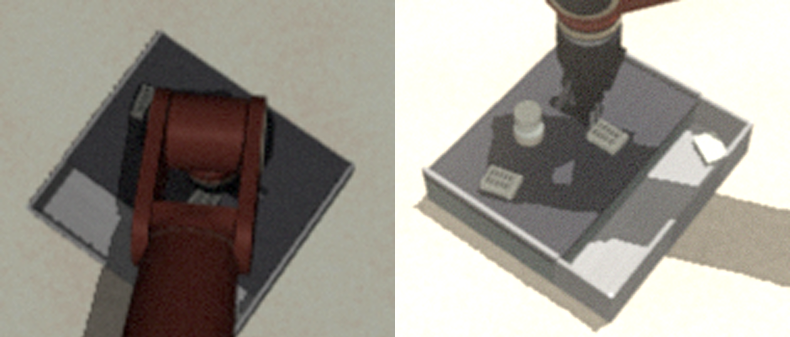

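```bash
python3 -m crank '[[[-1,1,0,0,0],[-1,1,0,0,0],[-1,1,0,0,0],[-1,1,0,0,0],[-1,1,0,0,0],[-1,1,0,0,0],[-1,1,0,0,0],[-1,1,0,0,0]]]'
python3 look.py 7
```

```text
time: 9.2
tool_pos: [0.4364, 0.1014, 0.0592]
tool_rot: [-0.198, 0.198, 0.679, -0.679]
contact_force: [0.8, 0.6, 0.2]
gripper_width: -0.003
t 9.2 world [0.4364 0.1014 0.0592] board mm [-90.9 -29.6  59.2] F [0.8 0.6 0.2] w -0.0
axes in board (x,y cols): ['x:[-1.     0.001  0.   ]', 'y:[-0. -0. -1.]', 'z:[-0.001 -1.     0.   ]']
tool x angle rel board x 179.93724840986422 j [ 0.06 -0.21  2.16  0.    1.19  2.2 ]
```

View pics/l7.png

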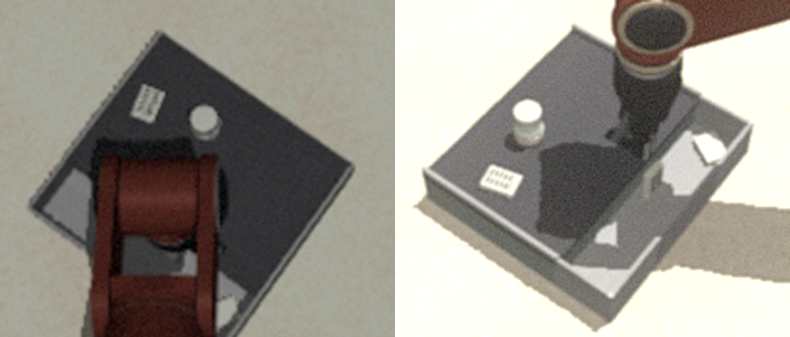

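```bash
python3 -m crank '[[[-1,-2,0,0,0],[-1,0,-5,0,0],[-1,0,-5,0,0],[-1,0,-4.5,0,0],[-1,-4.4,0,-4.2,0],[-1,-4.4,0,-4.2,0],[-1,-4.4,0,-4.2,0],[-1,0,0,-0.9,0]]]'
python3 look.py 8
```

```text
time: 10.3
tool_pos: [0.6402, 0.133, 0.2014]
tool_rot: [0.2, -0.197, -0.678, 0.679]
contact_force: [-1.5, 1.1, -0.1]
gripper_width: -0.004
t 10.3 world [0.6402 0.133  0.2014] board mm [ 64.  106.5 201.4] F [-1.5  1.1 -0.1] w -0.0
axes in board (x,y cols): ['x:[-1.     0.002  0.002]', 'y:[-0.002 -0.002 -1.   ]', 'z:[-0.002 -1.     0.002]']
tool x angle rel board x 179.89719424330562 j [ 0.09  0.14  1.57 -0.    1.44  2.23]
```

View pics/l8.png

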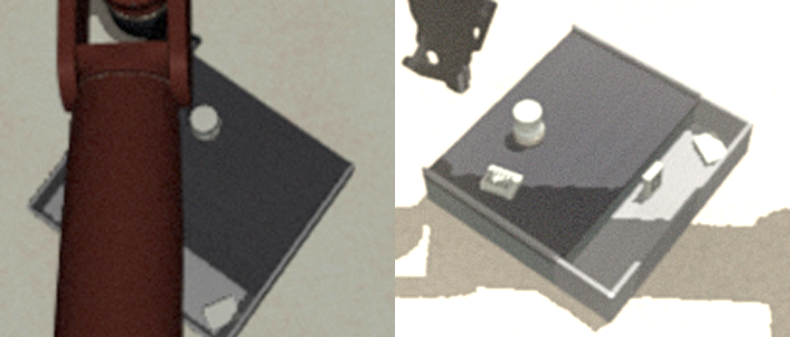

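The second cassette stands on end against the lip wall at side (652,180). I'll clear the third one, then check it.

```bash
python3 -m crank '[[[-1,0,5,0,0],[-1,0,5,0,0],[-1,0,3,0.1,0],[-1,0,1.2,0,0],[-1,0,0,0,0]]]'
python3 look.py 9
```

```text
time: 11.02
tool_pos: [0.6368, 0.132, 0.0627]
tool_rot: [0.198, -0.198, -0.679, 0.679]
contact_force: [-0.2, 0.1, -0.6]
gripper_width: -0.0
t 11.03 world [0.6368 0.132  0.0627] board mm [ 61.6 103.9  62.7] F [-0.2  0.1 -0.6] w -0.0
axes in board (x,y cols): ['x:[-1.     0.001 -0.   ]', 'y:[ 0. -0. -1.]', 'z:[-0.001 -1.     0.   ]']
tool x angle rel board x 179.93906016025613 j [ 0.09  0.26  1.67 -0.    1.2   2.23]
```

View pics/l9.png

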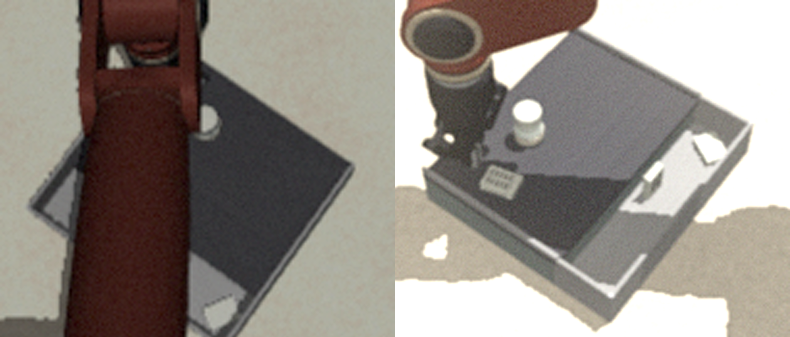

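```bash
python3 -m crank '[[[-1,0.5,0.3,-0.15,0],[-1,1,0,0,0],[-1,1,0,0,0],[-1,1,0,0,0],[-1,1,0,0,0],[-1,1,0,0,0],[-1,1,0,0,0],[-1,1,0,0,0]]]'
python3 look.py 10
```

```text
time: 12.12
tool_pos: [0.5744, 0.1741, 0.0592]
tool_rot: [-0.198, 0.198, 0.679, -0.679]
contact_force: [0.4, 0.7, 0.5]
gripper_width: -0.002
t 12.12 world [0.5744 0.1741 0.0592] board mm [-13.7 105.9  59.2] F [0.4 0.7 0.5] w -0.0
axes in board (x,y cols): ['x:[-1.     0.001 -0.   ]', 'y:[ 0.  0. -1.]', 'z:[-0.001 -1.    -0.   ]']
tool x angle rel board x 179.93699642769877 j [0.17 0.16 1.8  0.   1.18 2.31]
```

View pics/l10.png

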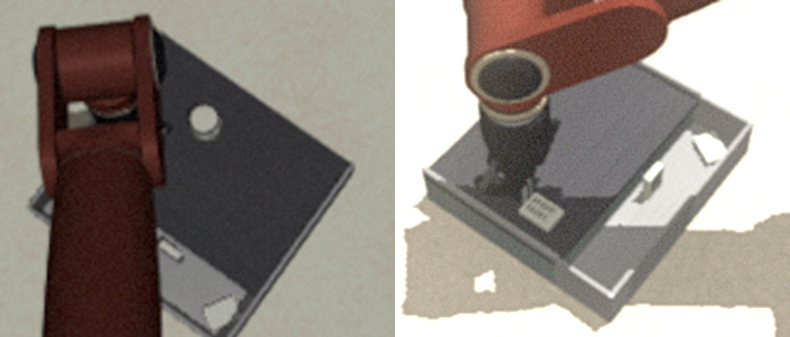

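```bash
python3 -m crank '[[[-1,1,0,0,0],[-1,1,0,0,0],[-1,1,0,0,0],[-1,1.5,0,0,0],[-1,1.8,0,0,0],[-1,1.8,0,0,0],[-1,1,0,0,0],[-1,-1,0,0,0]]]'
python3 look.py 11
```

```text
time: 13.22
tool_pos: [0.5059, 0.2179, 0.0591]
tool_rot: [0.198, -0.198, -0.679, 0.679]
contact_force: [-0.2, 0.4, 0.8]
gripper_width: 0.001
t 13.22 world [0.5059 0.2179 0.0591] board mm [-94.9 105.9  59.1] F [-0.2  0.4  0.8] w 0.0
axes in board (x,y cols): ['x:[-1.    -0.001  0.   ]', 'y:[-0. -0. -1.]', 'z:[ 0.001 -1.     0.   ]']
tool x angle rel board x -179.9444547449194 j [ 0.27  0.05  1.92 -0.    1.17  2.41]
```

View pics/l11.png

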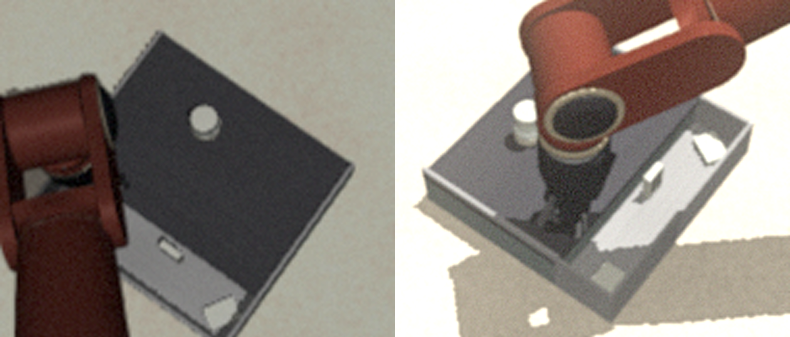

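The third cassette lies flat in the trough at side (608,272). I'll raise the arm and swing it clear to inspect.

```bash
python3 -m crank '[[[-1,-2,0,0,0],[-1,0,-5,0,0],[-1,0,-5,0,0],[-1,0,-5,0,0],[-1,0,0,6,0],[-1,0,0,6,0],[-1,0,0,6,0],[-1,0,0,6,0]]]'
python3 -m crank '[[[-1,0,0,6,0],[-1,0,0,6,0],[-1,0,0,6,0],[-1,0,0,6,0],[-1,0,0,0,0]]]'
python3 look.py 12
python3 - <<'E'
from h import *
o=[]
for n,(x0,y0,x1,y1) in(("top",(170,205,270,290)),("side",(270,215,370,330))):
    f=np.load(f"pics/{n}12.npz");c=cv2.resize(f["frame"][y0:y1,x0:x1,::-1],None,fx=3.95,fy=3.95,interpolation=cv2.INTER_CUBIC);o.append(cv2.convertScaleAbs(c[:335],alpha=1.3))
cv2.imwrite("pics/z12.png",np.hstack([a[:330] for a in o]))
E
```

```text
time: 14.32
tool_pos: [0.394, 0.002, 0.2099]
tool_rot: [0.198, -0.199, -0.679, 0.679]
contact_force: [0.2, -0.4, 1.3]
gripper_width: 0.002
time: 14.95
tool_pos: [0.2627, -0.2023, 0.2101]
tool_rot: [0.202, -0.203, -0.677, 0.678]
contact_force: [0.4, 0.6, -0.2]
gripper_width: 0.002
t 14.95 world [ 0.2627 -0.2023  0.2101] board mm [ -74.3 -379.1  210.1] F [ 0.4  0.6 -0.2] w 0.0
axes in board (x,y cols): ['x:[-1.     0.014 -0.001]', 'y:[ 0.001 -0.001 -1.   ]', 'z:[-0.014 -1.     0.001]']
tool x angle rel board x 179.19824165877736 j [-0.88 -0.75  2.26 -0.    1.63  1.27]
```

View pics/l12.png

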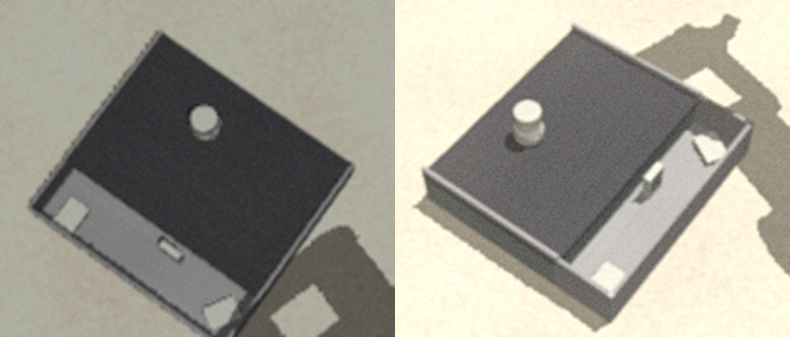

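View pics/z12.png

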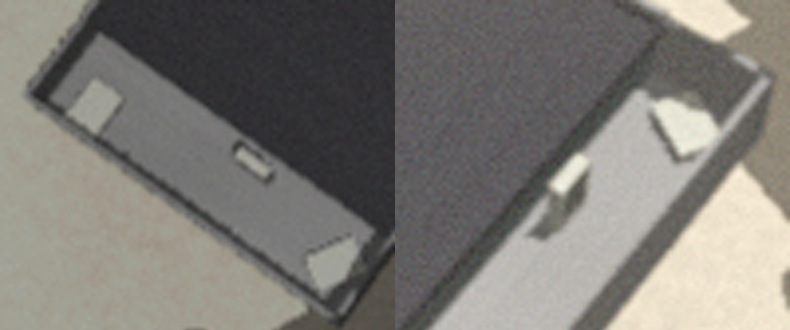

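Run:
```python
from h import *
f=np.load("pics/top12.npz");g=np.load("pics/side12.npz")
for n,p,z in(("B top-end",(255,158),.047),("B topend corner lip-left",(239,143),.047),("corner lip-right",(272,166),.047),("far left",(236,157),.047),("far right",(268,180),.047),("lip",(300,180),.055),("lip",(200,108),.055),("A",(95,107),.015),("C",(333,264),.015)):
    print(n,np.round(brd(onz(f,170+p[0]/3.95-.4,205+p[1]/3.95-.4,z))*1e3,1))
for n,p,z in(("side B",(570,174),.047),("C",(682,128),.015)):
    print(n,np.round(brd(onz(g,270+(p[0]-395)/3.95-.4,215+p[1]/3.95-.4,z))*1e3,1))
for n in("top","side"):
    a=np.load(f"pics/{n}0.npz")["frame"].astype(int);b=np.load(f"pics/{n}12.npz")["frame"].astype(int)
    print(n,"rack/box/jar diffs",[int(np.percentile(abs(a-b)[y0:y1,x0:x1],98)) for x0,y0,x1,y1 in([(95,175,160,213),(388,208,465,258),(240,185,258,208)] if n=="top" else [(205,360,263,420),(272,80,320,134),(238,220,260,248)])])
```

```text
B top-end [-109.9  -24.6   47. ]
B topend corner lip-left [-107.7   -7.6   47. ]
corner lip-right [-107.4  -38.9   47. ]
far left [-117.8  -12.2   47. ]
far right [-117.9  -42.8   47. ]
lip [-104.1  -63.9   55. ]
lip [-103.6   31.7   55. ]
A [-148.6  107.4   15. ]
C [-140.  -118.4   15. ]
side B [-115.4  -20.5   47. ]
C [-140. -110.   15.]
top rack/box/jar diffs [6, 8, 6]
side rack/box/jar diffs [13, 13, 14]
```

All three are in the trough. One stands on its end, but both views put it past the lip with its origin about 26 mm above the bench, and it hasn't moved since it dropped. Jar, box and rack are unchanged in the image comparison, so I'm handing in.

Run:
```python
from plant import *
print(job_done())
```

```text
the job is handed in; nothing more can be done
None
```

I swept all three cassettes along the board with closed fingers and over the open edge into the trough, then handed the job in at about 15 s of robot time. No verdict was reported.

**Final checks, from both cameras:**
- **Cassettes:** Cassettes were found at board (x, y) of about (-149, 107), (-140, -114) and (-112, -23) mm.
    - The first two lie on the trough floor.
    - The third stands on its end close to the lip wall rather than lying flat. Its origin is about 26 mm above the bench, which is below the 46 mm limit. It had not visibly moved in the 6 s or so since it dropped.
- **Jar, slide box and rack:** All three look unchanged from the first pictures.
- **Robot:** The gripper was raised clear at about 0.21 m and touching nothing.

**What went wrong or disagreed:**
- The first cassette veered and was briefly squeezed between the fingers and the end wall. Force was about 20 N at the end of that move. It dropped in when I backed off.
- The two cameras disagree by 4 to 8 mm in places. For the standing cassette they put its centre at x = -110 mm (top view) and -115 mm (side view). Both are beyond the -104 mm limit, but its origin may be only about 3 mm past the lip. I left it alone rather than risk disturbing it.

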